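Carry a rolling pin balanced on a bowed pastry tray

ROBOT

A 6-joint arm with a two-finger parallel gripper is mounted at the origin on the work surface. World frame = base frame: x ahead of the robot, y to its left, z up, the work surface at z = 0. Lengths are in m, angles in rad, forces in N, time in s.
With the tool pointing down it reaches from about 0.325 to 0.9 m from the base axis. Payload 6.1 kg.
Tool frame: the origin (TCP) lies between the finger pads; the fingertips stand 14 mm ahead of it and the grasp point (between the pads) lies 5 mm behind it (robot.tip_extent is the distance from the TCP to the fingertips, in m); z points along the fingers, y is the line along which they close (so a half turn about z gives the same grasp; the last joint's range is limited). The gripper opens to 85 mm and grips with 20 to 120 N. Pads are 22 mm wide; open, the fingers measure 114 mm over their backs; the gripper's body (76 mm by 85 mm) begins 54 mm behind the grasp point. The pads swing forward as they close: fully open they stand 13 mm farther back than shut.
Start: joints at [1.006, 0.22, 1.526, -0, 1.395, -0.126], TCP at [0.266, 0.566, 0.245] pointing down, gripper open.
Joint ranges: [-2.98, 2.98], [-0.91, 2.08], [0.09, 2.57], [-1.24, 4.39], [0.2, 2.65], [-2.68, 2.68]. Speed limits (rad/s): [2.57, 2.57, 3.01, 3.14, 3.14, 3.14].

INTERFACE

Orientations are given as a unit quaternion [x, y, z, w].
In Python, from cell import robot, viewer gives the robot as it stands. The module is installed in compiled form; this text tells all that it offers.
- The arm moves only by the tool drive_tool, never from a script. Its argument "plan" is a list of rows, each a list of 7 numbers: the turn, a rotation vector about the tool's x, y, z in degrees, then the shift along the tool's x, y, z in cm, then the opening, from -1 (shut) to 1 (fully open). In form: [[ax, ay, az, x, y, z, grip], ...]. A call has 1 to 10 rows; each row shifts and turns the commanded pose from where the row before left it, along the tool's axes as they then stand; what a row does not reach is not made up. A row lasts 1/12 s, in which the tool goes at most 41.7 mm and 7.16 degrees, less where a joint would pass 70% of its speed; a pose out of reach is approached as far as the arm can. A call with a gripper value outside its range is refused whole. The fingers move at their own pace and stop on an object; the grip force is fixed at half the most. Time passes only in rows, so rows that do not move let the fingers close. It gives the time, the measured TCP pose, the force, the opening and the grip force at its end, in the units of the state.
- robot.get_state(): the state, without advancing time (a new reading comes with each control period).
- viewer.grab_frame(name): name is "scene" or "top"; returns the picture (400x640x3 uint8, red, green, blue); there is no depth.
- viewer.get_calibration(name): a dict with "K" (3x3 intrinsics, pixels), "k1" (the pictures are not rectified: a ray, as slopes to the right and down, at radius r is drawn at 1 + k1 r^2 times it, then the intrinsics apply), "rvec" (rotation vector, rad) and "tvec" (3), from world to camera coordinates, as OpenCV has them. Camera axes: x right, y down, z forward; pixel columns grow to the right and rows downward; lengths in m; the calibration is good to about 2 mm. A picture is of the moment at which its call begins. get_calibration takes no time and is no camera call.
- robot.finish_job(): hands the job in; it is judged then, once.
The state is a dict: "time_s": time; "q": joint angles; "joint_velocities": joint speeds; "joint_efforts": joint torques, N m; "eef_pos": TCP position; "eef_rot": TCP orientation; "wrist_force": force on the tool from outside, world axes, zero at the start; "wrist_torque": the same for the moment, N m; "finger_gap": opening from 0.0 (shut) to 1.0 (fully open); "finger_force": force on a finger pad.
Only numpy, scipy, OpenCV 4.12 (cv2) and the standard library are available. Lean on these libraries where they do the work, as an engineer would, in place of code of your own. Each camera call takes 0.05 s, during which the arm holds its last target. There are 200 camera calls.

TASK

Lift the bowed pastry tray by its hoop handle and, still well away from the marble slab, roll the rolling pin up to the cork strip on the crest of the bowed tray by tilting the tray only, and keep it on the strip for about four seconds. Then carry the tray over to the slab and hold it up there, centred roughly a hand's breadth above the marble and nearly level, with the pin staying on the cork strip for at least six seconds; the program finishes while still holding the tray like this. Never touch the pin, never let it run across to the far end rail or off the tray, and leave the crock, the oil bottle and the jam jar alone.

Things in the scene. Friction and masses are not known exactly. Their poses are not given: they have to be found in the camera images.
- tray: White tray, 236 mm wide (its x), 360 long (its y, within 0.3 rad of world y at the start), 0.63 kg nominal. Origin: centre of the underside, z up. The deck is bowed upwards: highest (z = 18 mm) along y = 0, falling to both ends on an arc of radius 1500 mm in the y-z plane. Cork strip y = -40 to +40. Blue side rails at x = +-113. A rigid dark hoop handle spans the tray along x at y = 0.
- tray_grip (a point): Middle of the hoop's horizontal grip bar, 145 mm above the tray's underside, above the tray's centre. The bar is 236 mm long (tray x), 20 mm thick (tray y), 26 mm high; grip from above, fingers closing along the tray's y. The pin passes freely beneath (its top is 88 mm above the underside at y = 0).
- tray_mark (a point): Middle of the cork strip, on the crest of the deck, 18 mm above the tray's underside, where the pin's centre belongs; axes as the tray's.
- stop_a: Blue far end rail at the tray's +y end, which the pin must never reach, part of the tray, 10 mm thick, 50 mm high. Origin: its underside, tray y = +175 mm. The pin meets it when its centre is at tray y = +135 mm.
- stop_b: Blue end rail at the tray's -y end, part of the tray, 10 mm thick, 50 mm high. Origin: its underside, tray y = -175 mm. The pin meets it when its centre is at tray y = -135 mm.
- pin: Wooden rolling pin across the tray, 0.30 kg nominal: barrel radius 35, length 120 mm, red handles. Origin: barrel centre; x = its axis, near tray x. Starts at rest against the -y end rail. Rolls along tray y as a solid cylinder: 6.5 m/s2 per rad of downward slope (tray tilt plus y/1.53 m from the bow); rolling resistance about 0.013 rad. Left alone it runs off the crest.
- slab: Fixed white marble slab, 260 x 300 x 20 mm, on the table on the other side of the robot's x axis from the tray. Origin: centre of its underside; its top is at z = 20 mm. The tray is to be held above its centre.
- crock: White ceramic crock, 90 mm across, 110 mm high, loose bystander. Origin: centre of its underside.
- oil: Green oil bottle, 60 mm across, 190 mm high, loose bystander. Origin: centre of its underside.
- jam: Jam jar, red, 64 mm across, 70 mm high, loose bystander. Origin: centre of its underside.

How it is judged:
On the way, in this order (a step that is already met when the one before it is completed fails the run):
1. the tray is held up away from the slab (underside over 30 mm above the table, centre over 250 mm from the slab's) and the pin stays on the cork strip for 3 s (y of pin in the frame of tray between -0.04 and 0.04 m and z of pin in the frame of tray below 0.07 m and contact force between the fingers and tray above 2 N and angle between tray's own z axis and vertical below 0.2 rad and height (world z) of tray above 0.03 m and horizontal distance between tray and slab above 0.25 m), for 3 s.
2. the tray is held above the slab (centres within 50 mm, underside 25 to 200 mm above the marble) and the pin stays on the cork strip for 5 s (y of pin in the frame of tray between -0.04 and 0.04 m and z of pin in the frame of tray below 0.07 m and contact force between the fingers and tray above 2 N and angle between tray's own z axis and vertical below 0.2 rad and horizontal distance between tray and slab below 0.05 m and height (world z) of tray between 0.045 and 0.22 m), for 5 s.
At the end, for the whole second after the job is handed in: The gripper holds the tray still above the slab: centres within 50 mm seen from above, underside 25 to 200 mm above the marble, tilt under 0.2 rad, the slab carrying nothing; the pin's centre is over the cork strip (within 40 mm of the middle line) (all of step 2 and contact force between tray and slab below 0.3 N and linear speed of tray below 0.05 m/s); the arm keeps its last pose, push and grip.
It fails at once if the pin is touched by the robot (contact force between any of the arm, the fingers and pin above 0.3 N).
It fails at once if the pin runs over to the far (+y) end rail (past y = 128 mm on the tray) (y of pin in the frame of tray above 0.128 m).
It fails at once if the pin leaves the tray (z of pin in the frame of tray above 0.1 m or z of pin in the frame of tray below 0 m or y of pin in the frame of tray above 0.17 m or y of pin in the frame of tray below -0.17 m).
It fails at once if the tray is tipped by more than 0.4 rad (angle between tray's own z axis and vertical above 0.4 rad).
It fails at once if a bystander is moved by more than 30 mm (distance of any of crock, oil, jam from where it was at the start of the episode above 0.03 m).
It also fails if it takes over 72 s, if anything falls off the work surface, if the arm or the gripper's body presses on something with over 40 N, if the wrist force passes 120 N, or if a joint passes its speed limit or range.

## Working session

There is one attempt and no reset: what is moved stays moved. The work goes in short steps, Python scripts to look and compute and a tool call to move; the robot and the scene stay as the last step left them, time stands still between calls to the robot, and variables do not carry over. Pictures are saved under pics/ and viewed, at most 10 in all, crops included, and the job is handed in when it is done.

Besides the shell and the picture viewer there is one more tool, called as name(argument=value, ...) on one line, values as JSON. drive_tool: Moves the arm, as the interface text tells. Its arguments: {"type":"object","properties":{"plan":{"type":"array"}},"required":["plan"]}

```bash
ls; mkdir -p pics
python3 - <<'E'
from cell import robot, viewer
import cv2
for n in("scene","top"):
    f=viewer.grab_frame(n); cv2.imwrite(f"pics/{n}0.png",f[:,:,::-1]); print(viewer.get_calibration(n))
print(robot.get_state())
E
```

```text
pics
{'K': array([[362.52077303,   0.        , 320.29791664],
       [  0.        , 362.52077303, 202.60986822],
       [  0.        ,   0.        ,   1.        ]]), 'k1': -0.0024872151051918735, 'rvec': array([ 1.77050665,  2.0932596 , -0.58243711]), 'tvec': array([ 0.09687408, -0.45458832,  1.49784789])}
{'K': array([[476.24465239,   0.        , 320.37558619],
       [  0.        , 476.24465239, 198.49767224],
       [  0.        ,   0.        ,   1.        ]]), 'k1': -0.08125510666268493, 'rvec': array([ 2.11690941, -2.15290324,  0.16449239]), 'tvec': array([0.01087311, 0.63763392, 1.28159045])}
{'time_s': 0.1, 'q': array([ 1.00590811e+00,  2.21160699e-01,  1.52751752e+00,  1.69792239e-05,
        1.39471066e+00, -1.26111636e-01]), 'joint_velocities': array([-5.13974181e-05, -1.59854616e-03, -3.62155031e-03, -7.57954143e-04,
       -1.56751713e-03, -9.51818781e-04]), 'joint_efforts': array([ 5.32829836e-04, -4.98241246e+01, -3.90544939e+01, -1.89736329e-04,
        5.70404751e-03, -3.97129224e-05]), 'eef_pos': array([0.26523805, 0.56533935, 0.24428928]), 'eef_rot': array([ 2.17633989e-01,  9.76030041e-01, -8.42207371e-04, -3.12023569e-04]), 'wrist_force': array([0.47558778, 0.32943774, 0.04376362]), 'wrist_torque': array([ 0.01065444, -0.02680384,  0.02516946]), 'finger_force': 0.0, 'finger_gap': 1.0000456708535042}
```

View pics/top0.png

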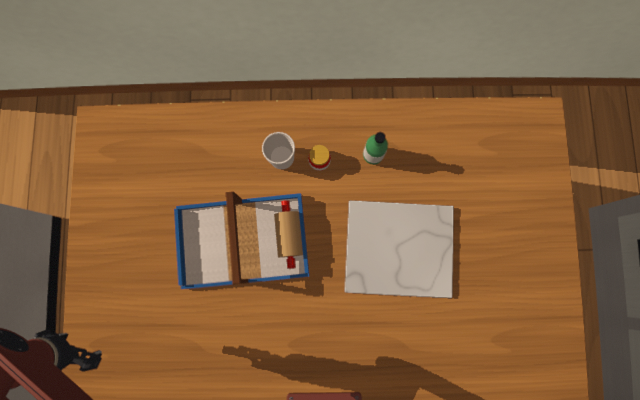

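View pics/scene0.png

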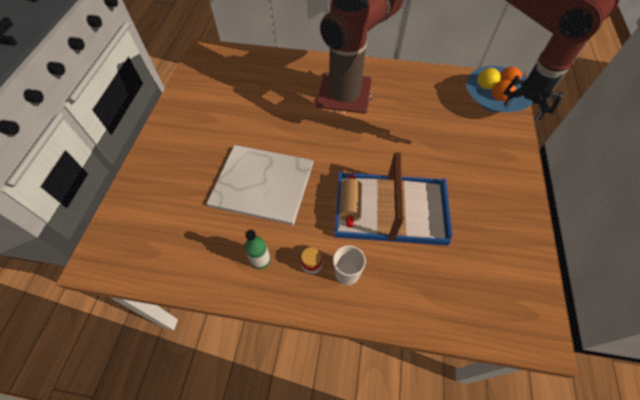

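Top view: the tray is at about (242,241) with the pin at its right (-y) end, the slab at (400,249). The crock is at (279,150), the jam at (320,157), the oil at (376,147), and the arm is at lower left. I'll enlarge the tray.

```bash
cat > h.py <<'E'
import numpy as np, cv2
from cell import robot, viewer
from scipy.spatial.transform import Rotation as R
def cam(n):
    c=viewer.get_calibration(n); return c["K"],np.array([c["k1"],0,0,0,0.]),np.array(c["rvec"]),np.array(c["tvec"])
def unproj(n,uv,z):
    K,d,r,t=cam(n); uv=np.array(uv,float).reshape(-1,1,2)
    xy=cv2.undistortPoints(uv,K,d).reshape(-1,2); Rm=cv2.Rodrigues(r)[0]
    D=np.c_[xy,np.ones(len(xy))]@Rm; C=-Rm.T@t
    return C+D*((np.atleast_1d(z)-C[2])/D[:,2])[:,None]
def proj(n,P):
    K,d,r,t=cam(n); return cv2.projectPoints(np.array(P,float).reshape(-1,1,3),r,t,K,d)[0].reshape(-1,2)
def crop(n,f,x0,y0,x1,y1,s):
    cv2.imwrite(n,cv2.resize(f[y0:y1,x0:x1,::-1],None,fx=s,fy=s,interpolation=cv2.INTER_CUBIC))
E
python3 - <<'E'
from h import *
f=cv2.imread('pics/top0.png')[:,:,::-1]
crop('pics/tray.png',f,165,180,325,300,5)
print(unproj("top",[(348,201),(453,206),(453,297),(345,292)],.02).round(4), unproj("top",[(279,150)],.11),unproj("top",[(320,154)],.07),unproj("top",[(380,137)],.19))
E
```

```text
[[ 0.6341 -0.0787  0.02  ]
 [ 0.6143 -0.3799  0.02  ]
 [ 0.3576 -0.3656  0.02  ]
 [ 0.3778 -0.064   0.02  ]] [[0.76400634 0.11034749 0.11      ]] [[ 0.76103166 -0.00097319  0.07      ]] [[ 0.77213846 -0.15586347  0.19      ]]
```

View pics/tray.png

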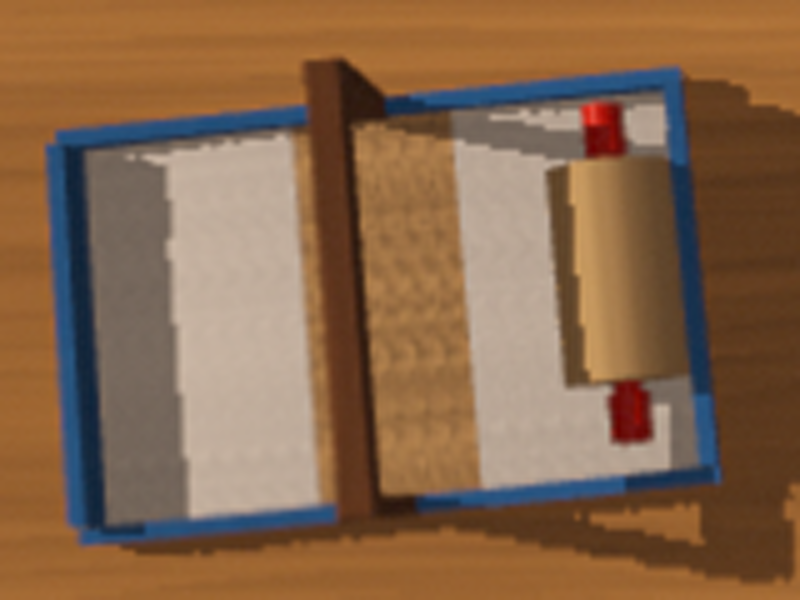

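Crop: the bar's top face runs from (323,61) to (359,516). End rail corners are (48,147), (72,527), (682,70) and (720,482).

Run:
```python
from h import *
c=lambda p:(np.array(p)/5-.4)+[165,180]
b=unproj("top",c([(323,61),(359,516)]),.158); print(b,b.mean(0),np.linalg.norm(b[0]-b[1]))
v=b[0]-b[1]; print("bar yaw",np.arctan2(v[1],v[0]))
e=unproj("top",c([(48,147),(72,527),(682,70),(720,482)]),.05);print(e,e.mean(0))
for i,j in((0,1),(2,3)):
  v=e[i]-e[j];print(np.arctan2(v[1],v[0]),np.linalg.norm(v))
v=e[:2].mean(0)-e[2:].mean(0);print("y dir yaw",np.arctan2(-v[0],v[1]),np.linalg.norm(v))
s=robot.get_state();print(R.from_quat(s['eef_rot']).as_matrix())
# verify projection of the bar in scene, tray model
th=float(np.arctan2((b[0]-b[1])[1],(b[0]-b[1])[0]))
m=b.mean(0)
P=[m+[x*np.cos(th),x*np.sin(th),0] for x in(-.118,.118)]
print(proj("scene",P))
```

```text
[[0.64215572 0.23531277 0.158     ]
 [0.40934462 0.21430618 0.158     ]] [0.52575017 0.22480948 0.158     ] 0.233756896043415
bar yaw 0.08998652605723814
[[0.61513628 0.41277358 0.05      ]
 [0.40341256 0.39340726 0.05      ]
 [0.6527986  0.05428496 0.05      ]
 [0.42373415 0.03582704 0.05      ]] [0.5237704  0.22407321 0.05      ]
0.09121594703170229 0.2126075886474908
0.08040585898154583 0.22980691776039283
y dir yaw 0.08079903392636 0.3592063179141273
[[-9.05270699e-01  4.24834097e-01 -9.75674653e-04]
 [ 4.24835148e-01  9.05269475e-01 -1.50822552e-03]
 [ 2.42502854e-04 -1.77985326e-03 -9.99998387e-01]]
[[396.31882754 151.85021082]
 [398.7077193  217.9390552 ]]
```

drive_tool(plan=[[0, 0, -6, 0, 0, 0, 1], [0, 0, -6, 0, 0, 0, 1], [0, 0, -6, 0, 0, 0, 1], [0, 0, -6, 0, 0, 0, 1], [0, 0, -6, 0, 0, 0, 1], [0, 0, 0, -1.5, -2.4, 0, 1], [0, 0, 0, -1.5, -2.4, 0, 1], [0, 0, 0, -1.5, -2.4, 0, 1], [0, 0, 0, -1.5, -2.4, 0, 1], [0, 0, 0, -1.5, -2.4, 0, 1]])

```text
time_s: 0.93
eef_pos: [0.3507, 0.4513, 0.2447]
eef_rot: [-0.043, 0.999, -0.0, -0.0]
wrist_force: [-0.1, 0.5, -0.1]
finger_gap: 1.001
finger_force: 0.0
```

drive_tool(plan=[[0, 0, 0, -1.5, -2.4, 0, 1], [0, 0, 0, -1.5, -2.4, 0, 1], [0, 0, 0, -1.5, -2.4, 0, 1], [0, 0, 0, -1.5, -2.4, 0, 1], [0, 0, 0, -1.5, -2.4, 0, 1], [0, 0, 0, -1.5, -2.4, 0, 1], [0, 0, 0, -1.5, -2.4, 0, 1], [0, 0, 0, -1.5, -2.4, 0, 1], [0, 0, 0, -1.5, -2.4, 0, 1], [0, 0, 0, -0.5, -1.2, 0, 1]])

```text
time_s: 1.77
eef_pos: [0.5108, 0.2346, 0.2449]
eef_rot: [-0.041, 0.999, -0.001, -0.0]
wrist_force: [-0.6, -0.4, 0.8]
finger_gap: 1.002
finger_force: 0.0
```

drive_tool(plan=[[0, 0, 0, 0, 0, 1, 1], [0, 0, 0, 0, 0, 1, 1], [0, 0, 0, 0, 0, 0, 1], [0, 0, 0, 0, 0, 0, 1]])

```text
time_s: 2.1
eef_pos: [0.5075, 0.2381, 0.2236]
eef_rot: [-0.043, 0.999, -0.0, -0.002]
wrist_force: [-0.0, 0.9, 0.5]
finger_gap: 0.998
finger_force: 0.0
```

Run:
```python
from h import *
f=viewer.grab_frame("scene"); crop('pics/s1.png',f,310,100,470,220,5)
s=robot.get_state();p=s['eef_pos'];M=R.from_quat(s['eef_rot']).as_matrix();print(p,M.T@(np.array([.5255,.2245,.14])-p),s['q'],np.arctan2(M[1,0],M[0,0])+np.pi-2*np.pi*(M[1,0]>0))
```

```text
[0.50807288 0.23823814 0.22447   ] [-0.01632298 -0.01518975  0.08444201] [ 2.97735668e-01  8.54853590e-02  1.71712239e+00  3.53380737e-04
  1.34069356e+00 -1.35959561e+00] 0.08645403955009723
```

View pics/s1.png

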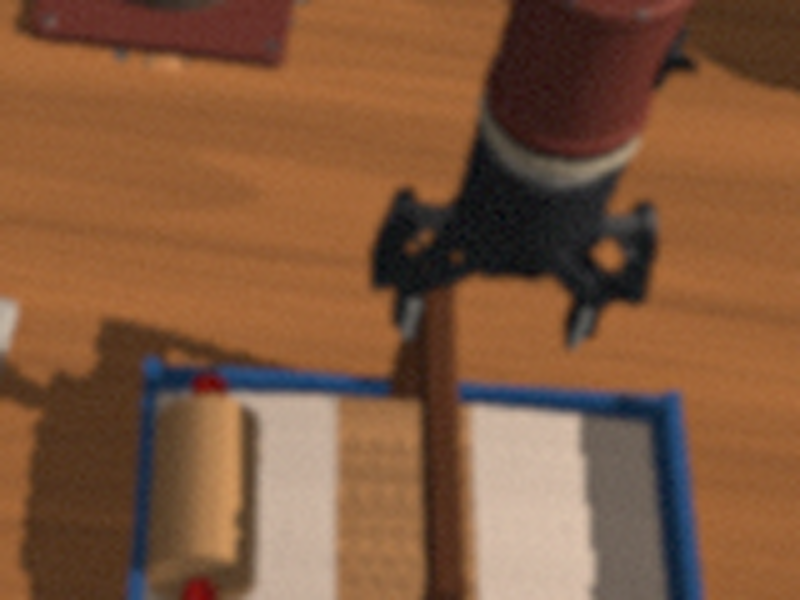

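The fingers at crop (410,315) and (580,325) will straddle the bar. I'll correct sideways, descend, then close.

drive_tool(plan=[[0, 0, 0, -0.8, -0.8, 0, 1], [0, 0, 0, -0.8, -0.7, 0, 1], [0, 0, 0, 0, 0, 1.4, 1], [0, 0, 0, 0, 0, 1.4, 1], [0, 0, 0, 0, 0, 1.4, 1], [0, 0, 0, 0, 0, 1.4, 1], [0, 0, 0, 0, 0, 1.4, 1], [0, 0, 0, 0, 0, 1.4, 1], [0, 0, 0, 0, 0, 0, 1], [0, 0, 0, 0, 0, 0, 1]])

```text
time_s: 2.98
eef_pos: [0.5266, 0.2232, 0.1409]
eef_rot: [-0.042, 0.999, -0.0, -0.001]
wrist_force: [0.5, 0.2, 0.6]
finger_gap: 0.997
finger_force: 0.0
```

drive_tool(plan=[[0, 0, 0, 0, 0, 0, -1], [0, 0, 0, 0, 0, 0, -1], [0, 0, 0, 0, 0, 0, -1], [0, 0, 0, 0, 0, 0, -1], [0, 0, 0, 0, 0, 0, -1], [0, 0, 0, 0, 0, 0, -1], [0, 0, 0, 0, 0, 0, -1], [0, 0, 0, 0, 0, 0, -1]])

```text
time_s: 3.65
eef_pos: [0.5269, 0.2244, 0.1422]
eef_rot: [-0.042, 0.999, 0.001, 0.001]
wrist_force: [-0.3, 3.8, 4.9]
finger_gap: 0.226
finger_force: 60.6
```

Run:
```python
from h import *
s=robot.get_state();print(s['eef_pos'],R.from_quat(s['eef_rot']).as_matrix().round(4),s['finger_gap'],s['finger_force'],s['wrist_force'])
```

```text
[0.52689097 0.2244285  0.14224436] [[-0.9964 -0.0848  0.0014]
 [-0.0848  0.9964  0.0014]
 [-0.0016  0.0012 -1.    ]] 0.22560160237915905 60.57391047477722 [-0.28727497  3.77469735  4.90259441]
```

drive_tool(plan=[[0, 0, 0, 0, 0, -0.3, -1], [0, 0, 0, 0, 0, -0.6, -1], [0, 0, 0, 0, 0, -0.9, -1], [0, 0, 0, 0, 0, -1.2, -1], [0, 0, 0, 0, 0, -1.3, -1], [0, 0, 0, 0, 0, -1.3, -1], [0, 0, 0, 0, 0, -1.2, -1], [0, 0, 0, 0, 0, -0.9, -1], [0, 0, 0, 0, 0, -0.6, -1], [0, 0, 0, 0, 0, -0.3, -1]])

```text
time_s: 4.48
eef_pos: [0.527, 0.2238, 0.229]
eef_rot: [-0.042, 0.999, 0.0, 0.001]
wrist_force: [-0.1, -0.8, -9.3]
finger_gap: 0.221
finger_force: 59.0
```

drive_tool(plan=[[0, 0, 0, 0, 0, 0, -1], [0, 0, 0, 0, 0, 0, -1], [0, 0, 0, 0, 0, 0, -1]])

```text
time_s: 4.73
eef_pos: [0.5259, 0.2235, 0.2263]
eef_rot: [-0.042, 0.999, -0.0, -0.001]
wrist_force: [-0.7, 0.5, -9.2]
finger_gap: 0.22
finger_force: 59.1
```

```bash
cat >> h.py <<'E'
from scipy.optimize import minimize_scalar
H=.142
def tray():
    s=robot.get_state(); M=R.from_quat(s['eef_rot']).as_matrix()
    T=np.c_[-M[:,0],M[:,1],-M[:,2]]   # tray axes
    return s, T, s['eef_pos']-T[:,2]*H
def tw(T,o,p): return o+np.asarray(p)@T.T
def pinpt(x,y): return [x,y,.018-y*y/3.0+.035]
def pin(n,f,T,o):
    "per red blob in the tray's picture area: (area, assumed x, tray y, residual px)"
    lim=cv2.convexHull(proj(n,[tw(T,o,(x,y,z)) for x in(-.118,.118) for y in(-.18,.18) for z in(.0,.08)]).astype(np.int32))
    m=np.zeros(f.shape[:2],np.uint8); cv2.fillConvexPoly(m,lim,1)
    a=f.astype(int); red=((a[...,0]>70)&(a[...,0]>3.2*a[...,1])&(a[...,0]>3.2*a[...,2])).astype(np.uint8)*m
    k,l,st,c=cv2.connectedComponentsWithStats(red); out=[]
    for i in range(1,k):
        if st[i,4]<12: continue
        best=[]
        for x in(-.077,.077):
            g=lambda y:np.hypot(*(proj(n,[tw(T,o,pinpt(x,y))])[0]-c[i]))
            r=minimize_scalar(g,bounds=(-.16,.16),method='bounded',options=dict(xatol=1e-5)); best.append((round(r.fun,1),x,round(r.x*1000,1)))
        out.append((int(st[i,4]),c[i].round(1).tolist(),*min(best)))
    return out
def look(k=1,names=("top","scene")):
    for _ in range(k):
        for n in names:
            s,T,o=tray(); t=s['time_s']; f=viewer.grab_frame(n); print(round(float(t),2),n,*pin(n,f,T,o))
    print('tilt mrad',(T[1,2]*0+np.array([-T[2,1],T[2,0]])*1000).round(1),'o',o.round(4),'F',s['wrist_force'].round(1),'tq',s['wrist_torque'].round(2),s['finger_force'].round(0))
    return n,f
E
python3 - <<'E'
from h import *
look()
f=viewer.grab_frame("top"); crop('pics/t2.png',f,165,180,325,300,5)
E
```

```text
4.73 top (78, [283.5, 201.3], np.float64(2.0), 0.077, np.float64(-134.1)) (81, [289.0, 261.5], np.float64(0.5), -0.077, np.float64(-134.2))
4.78 scene (61, [350.5, 207.4], np.float64(0.6), 0.077, np.float64(-133.2))Traceback (most recent call last):
  File "<stdin>", line 2, in <module>
  File "h.py", line 41, in look
    print('tilt mrad',(T[1,2]*0+np.array([-T[2,1],T[2,0]])*1000).round(1),'o',o.round(4),'F',s['wrist_force'].round(1),'tq',s['wrist_torque'].round(2),s['finger_force'].round(0))
                                                                                                                                                       ^^^^^^^^^^^^^^^^^^^^^^^
AttributeError: 'float' object has no attribute 'round'
```

```bash
sed -i "s/s\['finger_force'\].round(0)/round(s['finger_force'])/" h.py
cat >> h.py <<'E'
from scipy.optimize import minimize
RR=.013
def sim(y,v,th,cmds,off=0.,tau=.08,dt=1/120,rr=RR):
    "cmds: commanded tilt (rad) per 1/12 s row; returns y,v at row ends"
    Y=[];a0=th;w0=0
    for c in cmds:
        for k in range(10):
            w=(c-a0)/tau; al=(w-w0)/dt if abs(w-w0)/dt<8 else 8*np.sign(w-w0); w0=w; a0+=w*dt
            f=6.5*(a0+off+y/1.53)+.075*al
            if abs(v)<1e-3 and abs(f)<6.5*rr: v=0
            else: v+=(f-6.5*rr*np.tanh(v/.004 if v else f*10))*dt
            y+=v*dt
            if y<-.135: y=-.135; v=max(v,0)
        Y.append((y,v))
    return np.array(Y)
def mpc(y,v,th,n=5,N=24,goal=0.,off=0.,hold=1,rr=RR):
    "first n rows executed, then hold rows still, knots every 2 rows after"
    t=np.arange(1,N+1); kn=np.r_[0,np.arange(2,n+1,2)[:n//2-1] if n>3 else [],n,n+hold,np.arange(n+hold+3,N+1,3)]
    def full(x):
        xx=np.r_[th,x]; xx=np.insert(x,list(kn).index(n+hold)-1,x[list(kn).index(n)-1]); return np.interp(t,kn,np.r_[th,xx])
    def cost(x):
        c=full(x); S=sim(y,v,th,c,off,rr=rr); d=np.diff(np.r_[th,c])
        return ((S[-1,0]-goal)/.004)**2+(S[-1,1]/.015)**2+((c[-1]+goal/1.53+off)/.006)**2+(np.clip(abs(S[:,1])-.1,0,9)**2).sum()*3e3+(d**2).sum()*300+(np.clip(abs(d)-.03,0,9)**2).sum()*1e5+(np.clip(abs(c)-.17,0,9)**2).sum()*1e6+(np.clip(S[:,0]-.03,0,9)**2).sum()*1e5
    k=len(kn)-2; best=None
    for a in(0,.04,-.04):
        x0=np.linspace(th+a,-goal/1.53,k); r=minimize(cost,x0,method='Powell',options=dict(maxiter=12))
        if best is None or r.fun<best.fun: best=r
    c=full(best.x); S=sim(y,v,th,c,off,rr=rr)
    print('cost',round(best.fun,1),'rows deg',np.degrees(np.diff(np.r_[th,c]))[:n+hold].round(1),'| th',np.degrees(c).round(1)); print('y',(S[:,0]*1e3).round(),'v end',(S[n-1,1]*1e3).round(),(S[-1,1]*1e3).round())
E
time python3 - <<'E'
from h import *
s,T,o=tray();print(np.degrees(-T[2,1]),np.degrees(T[2,0]))
mpc(-.1345,0,0.,n=10,N=36)
E
```

```text
0.01653226151604574 -0.09894087798816123
cost 1139.1 rows deg [-0. -0. -0. -0. -0. -0.  0.  0.  0.  0.  0.] | th [-0. -0. -0. -0. -0. -0. -0. -0. -0. -0. -0. -0. -0. -0. -0. -0. -0. -0.
 -0. -0. -0. -0. -0. -0. -0. -0. -0. -0. -0. -0. -0. -0. -0. -0. -0. -0.]
y [-135. -135. -135. -135. -135. -135. -135. -135. -135. -135. -135. -135.
 -135. -135. -135. -135. -135. -135. -135. -135. -135. -135. -135. -135.
 -135. -135. -135. -135. -135. -135. -135. -135. -135. -135. -135. -135.] v end 0.0 0.0
real	0m1.282s
user	0m1.760s
sys	0m0.083s
```

drive_tool(plan=[[0.5, 0, 0, 0, 0, 0, -1], [1, 0, 0, 0, 0, 0, -1], [1, 0, 0, 0, 0, 0, -1], [1, 0, 0, 0, 0, 0, -1], [1, 0, 0, 0, 0, 0, -1], [1, 0, 0, 0, 0, 0, -1], [0.5, 0, 0, 0, 0, 0, -1], [0, 0, 0, 0, 0, 0, -1]])

```text
time_s: 5.5
eef_pos: [0.5263, 0.2242, 0.2272]
eef_rot: [-0.043, 0.998, -0.053, 0.002]
wrist_force: [-0.2, 1.1, -9.8]
finger_gap: 0.224
finger_force: 59.1
```

Run:
```python
from h import *
look(2,("top",)); s,T,o=tray(); print(s['time_s'],np.degrees(-T[2,1]))
```

```text
5.5 top (70, [286.0, 199.8], np.float64(2.0), 0.077, np.float64(-133.7)) (91, [291.9, 260.9], np.float64(0.3), -0.077, np.float64(-134.1))
5.55 top (69, [286.1, 199.8], np.float64(2.0), 0.077, np.float64(-133.7)) (91, [291.8, 261.0], np.float64(0.2), -0.077, np.float64(-133.8))
tilt mrad [ 1.045e+02 -1.000e-01] o [0.5276 0.2093 0.086 ] F [ 0.6  1.5 -9.4] tq [0.89 0.09 0.01] 59
5.6 5.976831462588717
```

```bash
sed -i 's/for a in(0,.04,-.04)/for a in(0,.03,.06,-.04)/' h.py
python3 - <<'E'
from h import *
for n in(6,8): mpc(-.1345,0,np.radians(6),n=n,N=32)
E
```

```text
cost 0.6 rows deg [-0.4 -0.4  0.9  0.9 -0.3 -0.3  0. ] | th [ 5.6  5.2  6.1  7.   6.7  6.3  6.3  6.2  6.1  6.   5.8  5.6  5.3  5.1
  4.8  4.6  4.3  4.   3.7  3.4  3.   2.7  1.8  0.9 -0.  -0.4 -0.9 -1.3
 -0.9 -0.4 -0.  -0. ]
y [-134. -134. -134. -133. -133. -132. -130. -128. -125. -122. -118. -114.
 -109. -104.  -98.  -92.  -86.  -79.  -73.  -66.  -58.  -51.  -43.  -35.
  -27.  -20.  -13.   -8.   -5.   -2.   -1.   -0.] v end 16.0 1.0
cost 0.4 rows deg [ 0.1  0.1  0.4  0.4 -0.4 -0.4 -0.4 -0.4  0. ] | th [ 6.1  6.2  6.6  6.9  6.6  6.2  5.8  5.4  5.4  5.1  4.9  4.6  4.4  4.1
  3.9  3.6  3.3  3.1  2.8  2.5  2.3  1.9  1.6  1.3  0.5 -0.3 -1.1 -0.7
 -0.4 -0.  -0.  -0. ]
y [-134. -134. -132. -131. -128. -126. -122. -118. -114. -109. -104.  -98.
  -93.  -87.  -81.  -75.  -69.  -63.  -57.  -51.  -45.  -39.  -33.  -27.
  -21.  -16.  -11.   -7.   -4.   -2.   -1.   -0.] v end 52.0 2.0
```

drive_tool(plan=[[0.5, 0, 0, 0, 0, 0, -1], [0.5, 0, 0, 0, 0, 0, -1], [0, 0, 0, 0, 0, 0, -1], [0, 0, 0, 0, 0, 0, -1], [-0.4, 0, 0, 0, 0, 0, -1], [-0.3, 0, 0, 0, 0, 0, -1]])

```text
time_s: 6.1
eef_pos: [0.5264, 0.2237, 0.2273]
eef_rot: [-0.042, 0.998, -0.055, 0.002]
wrist_force: [-0.2, -1.0, -9.6]
finger_gap: 0.223
finger_force: 59.2
```

```bash
cat >> h.py <<'E'
def step(thdeg,n=5,N=26,k=3,**kw):
    A=[]
    for _ in range(k):
        s,T,o=tray(); f=viewer.grab_frame("top"); b=pin("top",f,T,o); A.append((s['time_s'],np.mean([q[4] for q in b])if b else np.nan)); 
        print([(q[0],q[2],q[3],q[4]) for q in b])
    A=np.array(A); v,y=np.polyfit(A[:,0]-A[-1,0]-.05,A[:,1]*1e-3,1)
    s,T,o=tray(); print(A.round(2).tolist(),'y',y,'v',v,'th meas',np.degrees(-T[2,1]).round(2))
    mpc(y,v,np.radians(thdeg),n=n,N=N,**kw)
E
python3 -c "
from h import *
step(6.3)"
```

```text
[(74, np.float64(2.1), 0.077, np.float64(-122.3)), (92, np.float64(0.3), -0.077, np.float64(-122.2))]
[(70, np.float64(1.9), 0.077, np.float64(-120.0)), (94, np.float64(0.4), -0.077, np.float64(-119.4))]
[(71, np.float64(2.2), 0.077, np.float64(-117.2)), (88, np.float64(0.6), -0.077, np.float64(-116.9))]
[[6.1, -122.25], [6.15, -119.7], [6.2, -117.05]] y -0.11446666666666676 v 0.05199999999999888 th meas 6.28
cost 0.6 rows deg [-1.7 -1.7  0.2  0.2  0.2  0. ] | th [ 4.6  2.9  3.1  3.3  3.4  3.4  3.3  3.1  2.9  2.7  2.5  2.3  2.1  1.9
  1.7  1.4  1.2  1.   0.6  0.3  0.  -0.  -0.  -0.  -0.  -0. ]
y [-109. -103.  -96.  -89.  -83.  -77.  -71.  -66.  -61.  -55.  -50.  -45.
  -40.  -35.  -30.  -26.  -21.  -17.  -13.  -10.   -7.   -4.   -2.   -1.
   -0.   -0.] v end 73.0 0.0
```

drive_tool(plan=[[-1.6, 0, 0, 0, 0, 0, -1], [-1.5, 0, 0, 0, 0, 0, -1], [0, 0, 0, 0, 0, 0, -1], [0, 0, 0, 0, 0, 0, -1], [0, 0, 0, 0, 0, 0, -1]])

```text
time_s: 6.67
eef_pos: [0.5265, 0.2235, 0.2274]
eef_rot: [-0.042, 0.999, -0.028, 0.001]
wrist_force: [-0.7, -0.1, -9.9]
finger_gap: 0.223
finger_force: 59.2
```

```bash
python3 -c "
from h import *
step(3.2)"
```

```text
[(73, np.float64(1.9), 0.077, np.float64(-98.3)), (83, np.float64(0.5), -0.077, np.float64(-98.5))]
[(74, np.float64(2.0), 0.077, np.float64(-98.4)), (84, np.float64(0.5), -0.077, np.float64(-98.6))]
[(74, np.float64(2.0), 0.077, np.float64(-98.5)), (84, np.float64(0.6), -0.077, np.float64(-98.7))]
[[6.67, -98.4], [6.72, -98.5], [6.77, -98.6]] y -0.0987 v -0.0020000000000000876 th meas 3.23
cost 1.1 rows deg [0.1 0.1 1.3 1.3 1.3 0. ] | th [ 3.3  3.3  4.6  5.9  7.1  7.1  6.   4.8  3.6  3.4  3.1  2.8  2.6  2.3
  2.1  1.8  1.5  1.2  0.5 -0.2 -0.9 -0.6 -0.3 -0.  -0.  -0. ]
y [ -99.  -99.  -99. -100. -100.  -99.  -96.  -92.  -86.  -79.  -72.  -65.
  -58.  -51.  -44.  -38.  -32.  -27.  -21.  -16.  -11.   -7.   -4.   -2.
   -1.   -0.] v end 3.0 3.0
```

```bash
python3 - <<'E'
s=open('h.py').read()
a=s.index("            w=(c-a0)/tau; al"); b=s.index("            f=6.5*(a0+off")
s=s[:a]+"            al=(c-a0)/(tau/2)**2-2*w0/(tau/2); w0+=al*dt; a0+=w0*dt\n"+s[b:]
open('h.py','w').write(s)
E
python3 - <<'E'
from h import *
d=np.radians
print(sim(-.135,0,d(6),d([6.5,7,7,7,6.6,6.3,6.3,6.3]))*1e3)
print(sim(-.1145,.052,d(6.3),d([4.7,3.2,3.2,3.2,3.2,3.2,3.2]))*1e3)
for n in(5,8): mpc(-.0987,0,d(3.2),n=n,N=28)
E
```

```text
[[-134.39741803    8.06860979]
 [-133.11677474   17.05844496]
 [-131.39051076   24.66441977]
 [-128.81166953   36.46552435]
 [-125.54372443   45.69257836]
 [-121.35312243   56.74149624]
 [-116.0003008    70.08842701]
 [-109.5626868    83.29452676]]
[[-111.16052112   46.47840264]
 [-108.18432258   39.90609125]
 [-104.76306438   39.53372972]
 [-101.88833228   29.78385666]
 [ -99.93621767   18.14703711]
 [ -98.96269157    6.44502075]
 [ -98.81882554    0.        ]]
cost 11.8 rows deg [-0.1 -0.1  0.2  0.2  0.2  0. ] | th [ 3.1  3.   3.2  3.4  3.5  3.5  3.5  3.4  3.3  3.4  3.5  3.6  5.3  7.1
  8.8  7.6  6.4  5.1  3.5  1.9  0.3  0.1 -0.2 -0.4 -0.3 -0.2 -0.1 -0.1]
y [ -99.  -99.  -99. -100. -100. -100. -100. -100. -101. -101. -101. -101.
 -100.  -98.  -94.  -89.  -83.  -75.  -66.  -56.  -47.  -38.  -29.  -22.
  -17.  -12.   -9.   -6.] v end -3.0 24.0
cost 0.5 rows deg [ 0.8  0.8  0.6  0.6 -0.4 -0.4 -0.4 -0.4  0. ] | th [ 4.   4.7  5.4  6.   5.6  5.2  4.8  4.4  4.4  4.2  3.9  3.7  3.4  3.2
  2.9  2.7  2.4  2.1  1.8  1.5  1.1  0.4 -0.2 -0.9 -0.6 -0.3 -0.  -0. ]
y [-98. -98. -98. -97. -96. -94. -91. -88. -84. -80. -76. -71. -66. -61.
 -55. -49. -44. -38. -32. -26. -20. -15. -11.  -7.  -4.  -2.  -1.  -0.] v end 41.0 2.0
```

drive_tool(plan=[[0.8, 0, 0, 0, 0, 0, -1], [0.8, 0, 0, 0, 0, 0, -1], [0.6, 0, 0, 0, 0, 0, -1], [0.6, 0, 0, 0, 0, 0, -1], [-0.4, 0, 0, 0, 0, 0, -1], [-0.4, 0, 0, 0, 0, 0, -1], [-0.4, 0, 0, 0, 0, 0, -1], [-0.4, 0, 0, 0, 0, 0, -1]])

```text
time_s: 7.48
eef_pos: [0.5265, 0.2236, 0.2273]
eef_rot: [-0.042, 0.998, -0.038, 0.002]
wrist_force: [0.9, -0.1, -9.2]
finger_gap: 0.223
finger_force: 59.2
```

```bash
python3 -c "
from h import *
step(4.4,n=6,N=22,hold=2)"
```

```text
[(77, np.float64(2.0), 0.077, np.float64(-89.1)), (82, np.float64(0.4), -0.077, np.float64(-89.6))]
[(78, np.float64(2.1), 0.077, np.float64(-87.1)), (81, np.float64(0.4), -0.077, np.float64(-87.5))]
[(82, np.float64(1.8), 0.077, np.float64(-85.8)), (86, np.float64(0.5), -0.077, np.float64(-86.1))]
[[7.48, -89.35], [7.53, -87.3], [7.58, -85.95]] y -0.08413333333333332 v 0.03399999999999963 th meas 4.4
cost 0.2 rows deg [-0.  -0.  -0.3 -0.3 -0.4 -0.4  0.   0. ] | th [ 4.4  4.4  4.   3.7  3.3  2.9  2.9  2.9  2.6  2.3  2.   1.6  1.2  0.7
  0.4  0.1 -0.2 -0.1 -0.1 -0.  -0.  -0. ]
y [-81. -78. -74. -70. -65. -61. -56. -50. -45. -40. -35. -29. -24. -19.
 -14. -10.  -7.  -4.  -2.  -1.  -0.  -0.] v end 57.0 0.0
```

drive_tool(plan=[[0, 0, 0, 0, 0, 0, -1], [0, 0, 0, 0, 0, 0, -1], [-0.3, 0, 0, 0, 0, 0, -1], [-0.4, 0, 0, 0, 0, 0, -1], [-0.4, 0, 0, 0, 0, 0, -1], [-0.4, 0, 0, 0, 0, 0, -1]])

```text
time_s: 8.13
eef_pos: [0.5264, 0.2236, 0.2273]
eef_rot: [-0.042, 0.999, -0.025, 0.001]
wrist_force: [-0.8, -0.2, -8.7]
finger_gap: 0.216
finger_force: 59.2
```

```bash
python3 -c "
from h import *
step(2.9,n=6,N=20,hold=2)"
```

```text
[(83, np.float64(1.9), 0.077, np.float64(-59.9)), (90, np.float64(0.3), -0.077, np.float64(-59.6))]
[(77, np.float64(2.0), 0.077, np.float64(-56.9)), (97, np.float64(0.3), -0.077, np.float64(-56.5))]
[(83, np.float64(1.8), 0.077, np.float64(-53.7)), (92, np.float64(0.3), -0.077, np.float64(-53.9))]
[[8.13, -59.75], [8.18, -56.7], [8.23, -53.8]] y -0.05079999999999995 v 0.05950000000000055 th meas 2.9
cost 0.2 rows deg [ 0.   0.  -0.7 -0.7 -0.7 -0.7  0.   0. ] | th [ 2.9  2.9  2.3  1.6  1.   0.3  0.3  0.3  0.1 -0.1 -0.3 -0.4 -0.5 -0.6
 -0.5 -0.4 -0.3 -0.2 -0.1 -0. ]
y [-46. -40. -35. -29. -24. -19. -14. -10.  -7.  -4.  -2.  -0.   0.   0.
   0.   0.   0.   0.   0.   0.] v end 59.0 0.0
```

drive_tool(plan=[[0, 0, 0, 0, 0, 0, -1], [0, 0, 0, 0, 0, 0, -1], [-0.7, 0, 0, 0, 0, 0, -1], [-0.7, 0, 0, 0, 0, 0, -1], [-0.7, 0, 0, 0, 0, 0, -1], [-0.7, 0, 0, 0, 0, 0, -1]])

```text
time_s: 8.78
eef_pos: [0.5264, 0.2236, 0.2273]
eef_rot: [-0.042, 0.999, -0.0, 0.0]
wrist_force: [-0.2, -0.8, -10.1]
finger_gap: 0.223
finger_force: 59.2
```

```bash
python3 -c "
from h import *
step(0.1,n=6,N=16,hold=2)"
```

```text
[(79, np.float64(2.1), 0.077, np.float64(-27.9)), (97, np.float64(0.3), -0.077, np.float64(-27.8))]
[(78, np.float64(1.9), 0.077, np.float64(-26.8)), (99, np.float64(0.4), -0.077, np.float64(-26.9))]
[(82, np.float64(2.2), 0.077, np.float64(-25.9)), (96, np.float64(0.3), -0.077, np.float64(-25.2))]
[[8.78, -27.85], [8.83, -26.85], [8.88, -25.55]] y -0.024449999999999982 v 0.0230000000000001 th meas 0.1
cost 0.2 rows deg [ 0.8  0.8  0.1  0.1 -0.2 -0.2  0.   0. ] | th [0.9 1.8 1.9 2.1 1.8 1.6 1.6 1.6 1.2 0.8 0.4 0.3 0.1 0.  0.  0. ]
y [-22. -21. -20. -18. -17. -16. -14. -12. -10.  -8.  -6.  -4.  -2.  -1.
  -0.  -0.] v end 19.0 1.0
```

drive_tool(plan=[[0.8, 0, 0, 0, 0, 0, -1], [0.8, 0, 0, 0, 0, 0, -1], [0.1, 0, 0, 0, 0, 0, -1], [0.1, 0, 0, 0, 0, 0, -1], [-0.2, 0, 0, 0, 0, 0, -1], [-0.2, 0, 0, 0, 0, 0, -1]])

```text
time_s: 9.43
eef_pos: [0.5263, 0.2239, 0.2272]
eef_rot: [-0.043, 0.999, -0.013, 0.0]
wrist_force: [0.0, -1.3, -9.3]
finger_gap: 0.221
finger_force: 59.2
```

```bash
python3 -c "
from h import *
step(1.5,n=6,N=14,hold=2)"
```

```text
[(79, np.float64(1.9), 0.077, np.float64(-22.8)), (97, np.float64(0.4), -0.077, np.float64(-22.5))]
[(81, np.float64(2.1), 0.077, np.float64(-21.9)), (95, np.float64(0.4), -0.077, np.float64(-21.9))]
[(81, np.float64(2.1), 0.077, np.float64(-21.2)), (94, np.float64(0.4), -0.077, np.float64(-21.0))]
[[9.43, -22.65], [9.48, -21.9], [9.53, -21.1]] y -0.02033333333333334 v 0.015499999999999818 th meas 1.5
cost 0.1 rows deg [ 0.3  0.3 -0.5 -0.5 -0.2 -0.2  0.   0. ] | th [ 1.8  2.1  1.7  1.2  1.   0.7  0.7  0.7  0.6  0.4  0.2  0.1  0.1 -0. ]
y [-19. -17. -15. -13. -11.  -9.  -7.  -5.  -4.  -2.  -1.  -0.  -0.  -0.] v end 25.0 0.0
```

drive_tool(plan=[[0.4, 0, 0, 0, 0, 0, -1], [0.3, 0, 0, 0, 0, 0, -1], [-0.3, 0, 0, 0, 0, 0, -1], [-0.4, 0, 0, 0, 0, 0, -1], [-0.2, 0, 0, 0, 0, 0, -1], [-0.2, 0, 0, 0, 0, 0, -1]])

```text
time_s: 10.08
eef_pos: [0.5265, 0.2236, 0.2273]
eef_rot: [-0.042, 0.999, -0.009, 0.0]
wrist_force: [0.7, -0.0, -8.6]
finger_gap: 0.223
finger_force: 59.2
```

```bash
python3 -c "
from h import *
step(1.1,n=6,N=14,hold=2)"
```

```text
[(80, np.float64(2.1), 0.077, np.float64(-12.8)), (101, np.float64(0.3), -0.077, np.float64(-11.8))]
[(84, np.float64(2.3), 0.077, np.float64(-11.7)), (96, np.float64(0.4), -0.077, np.float64(-10.5))]
[(77, np.float64(2.0), 0.077, np.float64(-10.2)), (92, np.float64(0.5), -0.077, np.float64(-10.2))]
[[10.08, -12.3], [10.13, -11.1], [10.18, -10.2]] y -0.009099999999999999 v 0.02100000000000005 th meas 1.1
cost 0.0 rows deg [-0.2 -0.2 -0.1 -0.1 -0.1 -0.1  0.   0. ] | th [0.9 0.8 0.7 0.5 0.4 0.4 0.4 0.4 0.3 0.2 0.2 0.1 0.1 0. ]
y [-7. -6. -5. -3. -2. -1. -1. -0. -0. -0. -0.  0.  0.  0.] v end 9.0 0.0
```

drive_tool(plan=[[-0.2, 0, 0, 0, 0, 0, -1], [-0.2, 0, 0, 0, 0, 0, -1], [-0.2, 0, 0, 0, 0, 0, -1], [-0.2, 0, 0, 0, 0, 0, -1], [-0.2, 0, 0, 0, 0, 0, -1], [-0.1, 0, 0, 0, 0, 0, -1], [0, 0, 0, 0, 0, 0, -1]])

```text
time_s: 10.82
eef_pos: [0.5265, 0.2235, 0.2273]
eef_rot: [-0.042, 0.999, 0.0, -0.0]
wrist_force: [0.6, 0.0, -9.1]
finger_gap: 0.222
finger_force: 59.2
```

```bash
python3 -c "
from h import *
step(0.,n=6,N=14,hold=2)"
```

```text
[(62, np.float64(2.4), 0.077, np.float64(-3.8))]
[(64, np.float64(2.3), 0.077, np.float64(-3.8))]
[(63, np.float64(2.3), 0.077, np.float64(-3.8))]
[[10.82, -3.8], [10.87, -3.8], [10.92, -3.8]] y -0.003799999999999998 v 2.4704104553754448e-17 th meas 0.0
cost 0.0 rows deg [0.2 0.2 0.2 0.2 0.  0.  0.  0. ] | th [0.2 0.4 0.6 0.8 0.9 0.9 0.9 0.9 0.8 0.6 0.5 0.3 0.2 0. ]
y [-4. -4. -4. -4. -3. -3. -3. -2. -2. -1. -1. -0. -0. -0.] v end 4.0 0.0
```

Parked at y of about -4 mm. I'll hold here, then check.

drive_tool(plan=[[0, 0, 0, 0, 0, 0, -1], [0, 0, 0, 0, 0, 0, -1], [0, 0, 0, 0, 0, 0, -1], [0, 0, 0, 0, 0, 0, -1], [0, 0, 0, 0, 0, 0, -1], [0, 0, 0, 0, 0, 0, -1], [0, 0, 0, 0, 0, 0, -1], [0, 0, 0, 0, 0, 0, -1], [0, 0, 0, 0, 0, 0, -1], [0, 0, 0, 0, 0, 0, -1]])

```text
time_s: 11.8
eef_pos: [0.5265, 0.2237, 0.2273]
eef_rot: [-0.042, 0.999, 0.0, 0.0]
wrist_force: [1.0, 0.5, -10.7]
finger_gap: 0.227
finger_force: 59.2
```

drive_tool(plan=[[0, 0, 0, 0, 0, 0, -1], [0, 0, 0, 0, 0, 0, -1], [0, 0, 0, 0, 0, 0, -1], [0, 0, 0, 0, 0, 0, -1], [0, 0, 0, 0, 0, 0, -1], [0, 0, 0, 0, 0, 0, -1], [0, 0, 0, 0, 0, 0, -1], [0, 0, 0, 0, 0, 0, -1], [0, 0, 0, 0, 0, 0, -1], [0, 0, 0, 0, 0, 0, -1]])

```text
time_s: 12.63
eef_pos: [0.5264, 0.2236, 0.2273]
eef_rot: [-0.042, 0.999, -0.0, -0.0]
wrist_force: [-0.0, 0.1, -9.2]
finger_gap: 0.221
finger_force: 59.2
```

drive_tool(plan=[[0, 0, 0, 0, 0, 0, -1], [0, 0, 0, 0, 0, 0, -1], [0, 0, 0, 0, 0, 0, -1], [0, 0, 0, 0, 0, 0, -1], [0, 0, 0, 0, 0, 0, -1], [0, 0, 0, 0, 0, 0, -1], [0, 0, 0, 0, 0, 0, -1], [0, 0, 0, 0, 0, 0, -1], [0, 0, 0, 0, 0, 0, -1], [0, 0, 0, 0, 0, 0, -1]])

```text
time_s: 13.47
eef_pos: [0.5264, 0.2236, 0.2273]
eef_rot: [-0.042, 0.999, -0.0, -0.0]
wrist_force: [0.9, -0.7, -9.4]
finger_gap: 0.218
finger_force: 59.2
```

drive_tool(plan=[[0, 0, 0, 0, 0, 0, -1], [0, 0, 0, 0, 0, 0, -1], [0, 0, 0, 0, 0, 0, -1], [0, 0, 0, 0, 0, 0, -1], [0, 0, 0, 0, 0, 0, -1], [0, 0, 0, 0, 0, 0, -1], [0, 0, 0, 0, 0, 0, -1], [0, 0, 0, 0, 0, 0, -1], [0, 0, 0, 0, 0, 0, -1], [0, 0, 0, 0, 0, 0, -1]])

```text
time_s: 14.3
eef_pos: [0.5264, 0.2237, 0.2273]
eef_rot: [-0.042, 0.999, 0.0, -0.0]
wrist_force: [-0.4, 0.2, -9.2]
finger_gap: 0.225
finger_force: 59.2
```

Run:
```python
from h import *
look()
s,T,o=tray(); M=np.c_[-T[:,0],T[:,1],-T[:,2]]
d=np.array([.496,-.222,o[2]])-o; print('to go in tool axes',M.T@d, s['eef_pos'],s['q'])
# smooth profile: 7.5 s, jerk-limited
n=80; t=np.arange(n+1)/n; p=10*t**3-15*t**4+6*t**5; print((np.diff(p)*100).round(3).reshape(-1,10))
```

```text
14.3 top (63, [233.6, 205.3], np.float64(2.3), 0.077, np.float64(-3.8))
14.35 scene (32, [395.4, 207.8], np.float64(1.0), 0.077, np.float64(-3.4))
tilt mrad [-0.  0.] o [0.5264 0.2237 0.0853] F [ 0.6  0.1 -9.1] tq [0.03 0.   0.01] 59
to go in tool axes [ 6.80906478e-02 -4.41444889e-01  1.47755282e-05] [0.52644725 0.22363111 0.22728705] [ 2.63854476e-01  1.07855128e-01  1.68764763e+00 -2.45467637e-05
  1.34612198e+00 -1.39176456e+00]
[[2.000e-03 1.300e-02 3.500e-02 6.600e-02 1.060e-01 1.540e-01 2.090e-01
  2.710e-01 3.380e-01 4.110e-01]
 [4.880e-01 5.680e-01 6.520e-01 7.380e-01 8.260e-01 9.150e-01 1.005e+00
  1.095e+00 1.185e+00 1.274e+00]
 [1.362e+00 1.448e+00 1.532e+00 1.614e+00 1.693e+00 1.768e+00 1.840e+00
  1.908e+00 1.972e+00 2.032e+00]
 [2.087e+00 2.137e+00 2.182e+00 2.221e+00 2.256e+00 2.285e+00 2.308e+00
  2.325e+00 2.337e+00 2.343e+00]
 [2.343e+00 2.337e+00 2.325e+00 2.308e+00 2.285e+00 2.256e+00 2.221e+00
  2.182e+00 2.137e+00 2.087e+00]
 [2.032e+00 1.972e+00 1.908e+00 1.840e+00 1.768e+00 1.693e+00 1.614e+00
  1.532e+00 1.448e+00 1.362e+00]
 [1.274e+00 1.185e+00 1.095e+00 1.005e+00 9.150e-01 8.260e-01 7.380e-01
  6.520e-01 5.680e-01 4.880e-01]
 [4.110e-01 3.380e-01 2.710e-01 2.090e-01 1.540e-01 1.060e-01 6.600e-02
  3.500e-02 1.300e-02 2.000e-03]]
```

drive_tool(plan=[[0, 0, 0, 0, -0.02, 0, -1], [0, 0, 0, 0.01, -0.03, 0, -1], [0, 0, 0, 0.01, -0.05, 0, -1], [0, 0, 0, 0.01, -0.07, 0, -1], [0, 0, 0, 0.02, -0.1, 0, -1], [0, 0, 0, 0.02, -0.13, 0, -1], [0, 0, 0, 0.02, -0.16, 0, -1], [0, 0, 0, 0.03, -0.19, 0, -1], [0, 0, 0, 0.03, -0.22, 0, -1], [0, 0, 0, 0.04, -0.26, 0, -1]])

```text
time_s: 15.23
eef_pos: [0.5256, 0.211, 0.2273]
eef_rot: [-0.042, 0.999, 0.0, 0.0]
wrist_force: [0.2, -0.3, -9.8]
finger_gap: 0.224
finger_force: 59.2
```

drive_tool(plan=[[0, 0, 0, 0.05, -0.3, 0, -1], [0, 0, 0, 0.05, -0.34, 0, -1], [0, 0, 0, 0.06, -0.38, 0, -1], [0, 0, 0, 0.06, -0.42, 0, -1], [0, 0, 0, 0.07, -0.46, 0, -1], [0, 0, 0, 0.08, -0.5, 0, -1], [0, 0, 0, 0.08, -0.54, 0, -1], [0, 0, 0, 0.09, -0.58, 0, -1], [0, 0, 0, 0.1, -0.62, 0, -1], [0, 0, 0, 0.1, -0.66, 0, -1]])

```text
time_s: 16.07
eef_pos: [0.5222, 0.1621, 0.2273]
eef_rot: [-0.042, 0.999, -0.0, 0.0]
wrist_force: [0.3, 0.5, -9.1]
finger_gap: 0.223
finger_force: 59.2
```

drive_tool(plan=[[0, 0, 0, 0.11, -0.7, 0, -1], [0, 0, 0, 0.11, -0.73, 0, -1], [0, 0, 0, 0.12, -0.76, 0, -1], [0, 0, 0, 0.12, -0.79, 0, -1], [0, 0, 0, 0.13, -0.82, 0, -1], [0, 0, 0, 0.13, -0.85, 0, -1], [0, 0, 0, 0.13, -0.87, 0, -1], [0, 0, 0, 0.14, -0.89, 0, -1], [0, 0, 0, 0.14, -0.91, 0, -1], [0, 0, 0, 0.14, -0.93, 0, -1]])

```text
time_s: 16.9
eef_pos: [0.5165, 0.0786, 0.2273]
eef_rot: [-0.042, 0.999, -0.0, 0.0]
wrist_force: [-0.4, -1.1, -10.7]
finger_gap: 0.218
finger_force: 59.2
```

Run:
```python
from h import *
look()
s,T,o=tray(); M=np.c_[-T[:,0],T[:,1],-T[:,2]]
print('to go',M.T@(np.array([.496,-.222,.0853])-o))
```

```text
16.9 top (18, [295.7, 268.5], np.float64(1.2), -0.077, np.float64(-6.5))
16.95 scene
tilt mrad [ 1.9 -0.4] o [0.5164 0.0766 0.0853] F [-0.9 -3.2 -9.4] tq [-0.54  0.04 -0.02] 59
to go [ 4.54317436e-02 -2.97076351e-01  1.94040383e-04]
```

drive_tool(plan=[[0.3, 0, 0, 0.14, -0.93, 0, -1], [0.3, 0, 0, 0.14, -0.93, 0, -1], [0.2, 0, 0, 0.13, -0.87, 0, -1], [0.1, 0, 0, 0.12, -0.81, 0, -1], [0, 0, 0, 0.11, -0.75, 0, -1], [0, 0, 0, 0.1, -0.68, 0, -1], [0, 0, 0, 0.09, -0.61, 0, -1], [0, 0, 0, 0.08, -0.54, 0, -1], [0, 0, 0, 0.07, -0.47, 0, -1], [0, 0, 0, 0.06, -0.4, 0, -1]])

```text
time_s: 17.83
eef_pos: [0.5121, 0.0085, 0.2281]
eef_rot: [-0.042, 0.999, -0.008, 0.0]
wrist_force: [1.2, -0.4, -9.4]
finger_gap: 0.223
finger_force: 59.4
```

drive_tool(plan=[[0, 0, 0, 0.05, -0.33, 0, -1], [0, 0, 0, 0.04, -0.26, 0, -1], [0, 0, 0, 0.03, -0.19, 0, -1], [-0.1, 0, 0, 0.02, -0.13, 0, -1], [-0.2, 0, 0, 0.01, -0.07, 0, -1], [-0.2, 0, 0, 0, -0.03, 0, -1]])

```text
time_s: 18.33
eef_pos: [0.5115, -0.0012, 0.2283]
eef_rot: [-0.042, 0.999, -0.003, 0.0]
wrist_force: [0.7, -0.5, -9.3]
finger_gap: 0.224
finger_force: 59.4
```

```bash
python3 -c "
from h import *
step(0.4,n=6,N=16,hold=2)
s,T,o=tray(); M=np.c_[-T[:,0],T[:,1],-T[:,2]]
print('to go',M.T@(np.array([.496,-.222,.0853])-o))"
```

```text
[(36, np.float64(0.1), -0.077, np.float64(-13.7))]
[(36, np.float64(0.0), -0.077, np.float64(-13.7))]
[(35, np.float64(0.2), -0.077, np.float64(-13.8))]
[[18.33, -13.7], [18.38, -13.7], [18.43, -13.8]] y -0.013833333333333342 v -0.0010000000000000052 th meas 0.39
cost 0.1 rows deg [ 0.6  0.6  0.1  0.1 -0.2 -0.2  0.   0. ] | th [ 1.   1.5  1.7  1.8  1.6  1.4  1.4  1.4  1.1  0.7  0.3  0.2  0.1 -0.
 -0.  -0. ]
y [-14. -13. -13. -13. -12. -11. -10.  -8.  -6.  -5.  -3.  -2.  -1.  -0.
   0.   0.] v end 13.0 0.0
to go [ 0.03421647 -0.21770783  0.00246429]
```

Stopped at y of about -14 mm, at rest. I'll recentre the pin before going on.

drive_tool(plan=[[0.6, 0, 0, 0, 0, 0, -1], [0.6, 0, 0, 0, 0, 0, -1], [0.1, 0, 0, 0, 0, 0, -1], [0.1, 0, 0, 0, 0, 0, -1], [-0.2, 0, 0, 0, 0, 0, -1], [-0.2, 0, 0, 0, 0, 0, -1]])

```text
time_s: 18.98
eef_pos: [0.5115, -0.001, 0.2283]
eef_rot: [-0.043, 0.999, -0.012, 0.001]
wrist_force: [-0.9, -0.5, -10.1]
finger_gap: 0.22
finger_force: 59.4
```

```bash
python3 -c "
from h import *
step(1.4,n=6,N=14,hold=2)"
```

```text
[(17, np.float64(0.1), -0.077, np.float64(-10.9))]
[]
[]
[[18.98, -10.9], [19.03, nan], [19.08, nan]] y nan v nan th meas 1.4
cost nan rows deg [nan nan nan nan nan nan nan nan] | th [nan nan nan nan nan nan nan nan nan nan nan nan nan nan]
y [nan nan nan nan nan nan nan nan nan nan nan nan nan nan] v end nan nan
```

drive_tool(plan=[[-0.3, 0, 0, 0, 0, 0, -1], [-0.3, 0, 0, 0, 0, 0, -1], [-0.3, 0, 0, 0, 0, 0, -1], [-0.2, 0, 0, 0, 0, 0, -1], [-0.2, 0, 0, 0, 0, 0, -1], [-0.1, 0, 0, 0, 0, 0, -1], [0, 0, 0, 0, 0, 0, -1]])

```text
time_s: 19.72
eef_pos: [0.5116, -0.0013, 0.2283]
eef_rot: [-0.042, 0.999, -0.0, 0.0]
wrist_force: [0.5, -0.5, -9.8]
finger_gap: 0.227
finger_force: 59.4
```

Run:
```python
from h import *
a=viewer.grab_frame("top");b=viewer.grab_frame("scene");s,T,o=tray()
im=[]
for n,f in(("top",a),("scene",b)):
    u,v=proj(n,[tw(T,o,(0,0,.05))])[0].astype(int); print(n,u,v)
    im.append(cv2.resize(f[v-60:v+60,u-50:u+50,::-1],None,fx=4,fy=4,interpolation=cv2.INTER_CUBIC))
    print(pin(n,f,T,o),proj(n,[tw(T,o,pinpt(x,y)) for x in(.077,-.077) for y in(0,-.015)]).round(1).tolist())
cv2.imwrite('pics/m.png',np.hstack(im))
```

```text
top 321 241
[(91, [311.3, 272.5], np.float64(0.2), -0.077, np.float64(34.0))] [[318.5, 211.9], [324.2, 211.3], [324.5, 271.4], [330.4, 270.8]]
scene 323 173
[(64, [334.0, 195.0], np.float64(0.3), 0.077, np.float64(38.8))] [[321.1, 193.8], [316.1, 193.4], [325.1, 153.1], [320.4, 152.9]]
```

View pics/m.png

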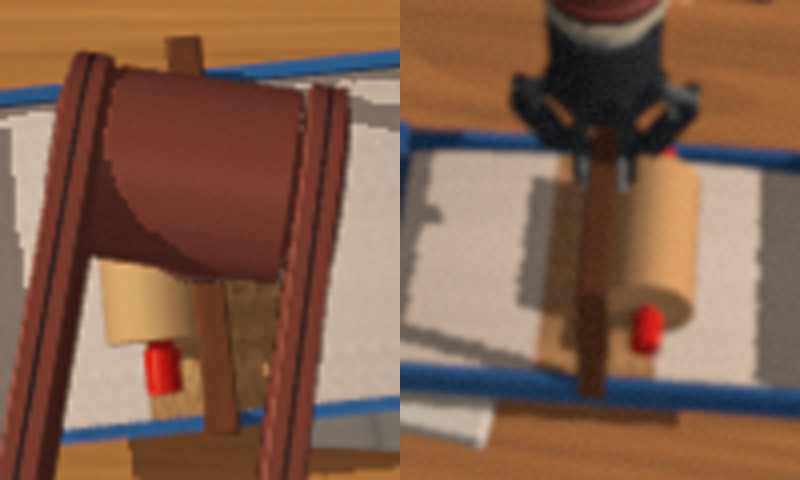

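The pin overshot and is at about +35 mm (top-crop red handle at (162,368), right of the bar in scene). Braking now.

Run:
```python
from h import *
d=np.radians
for v in(.04,.08,.12):
    print(v,(sim(.042,v,0,d([-1.5,-3,-4.5,-4.5,-3.5,-3.5,-3.5,-3.5]))*1e3).round().tolist())
```

```text
0.04 [[44.0, 31.0], [46.0, 20.0], [46.0, 0.0], [46.0, -8.0], [45.0, -14.0], [43.0, -31.0], [40.0, -44.0], [36.0, -56.0]]
0.08 [[48.0, 72.0], [53.0, 62.0], [56.0, 43.0], [59.0, 29.0], [62.0, 16.0], [62.0, -5.0], [61.0, -11.0], [60.0, -16.0]]
0.12 [[51.0, 112.0], [59.0, 105.0], [67.0, 89.0], [74.0, 78.0], [80.0, 71.0], [86.0, 54.0], [89.0, 43.0], [93.0, 35.0]]
```

drive_tool(plan=[[-1.5, 0, 0, 0, 0, 0, -1], [-1.5, 0, 0, 0, 0, 0, -1], [-1.5, 0, 0, 0, 0, 0, -1]])

```text
time_s: 20.07
eef_pos: [0.5116, -0.0011, 0.2284]
eef_rot: [-0.043, 0.998, 0.04, -0.002]
wrist_force: [0.8, 0.1, -7.8]
finger_gap: 0.223
finger_force: 59.4
```

```bash
python3 -c "
from h import *
step(-4.5,n=5,N=24,k=2,hold=2)"
```

```text
[(77, np.float64(1.9), 0.077, np.float64(54.3)), (64, np.float64(0.2), -0.077, np.float64(51.7))]
[(75, np.float64(2.2), 0.077, np.float64(56.7)), (44, np.float64(0.8), -0.077, np.float64(52.4))]
[[20.07, 53.0], [20.12, 54.55]] y 0.05609999999999999 v 0.030999999999999424 th meas -4.48
cost 189.3 rows deg [-1.7 -1.7  1.9  1.9  1.9  0.   0. ] | th [-6.2 -7.9 -6.  -4.1 -2.1 -2.1 -2.1 -0.4  1.4  3.2  3.1  3.   2.9  2.4
  2.   1.5  1.2  0.8  0.5  0.4  0.2  0.   0.   0. ]
y [ 56.  53.  49.  44.  37.  28.  18.   9.   1.  -5. -11. -15. -16. -16.
 -15. -13. -11.  -9.  -7.  -5.  -3.  -2.  -1.  -0.] v end -94.0 3.0
```

drive_tool(plan=[[0, 0, 0, 0, 0, 0, -1], [0.4, 0, 0, 0, 0, 0, -1], [0.7, 0, 0, 0, 0, 0, -1], [0.7, 0, 0, 0, 0, 0, -1]])

```text
time_s: 20.5
eef_pos: [0.5115, -0.0011, 0.2283]
eef_rot: [-0.042, 0.999, 0.023, -0.001]
wrist_force: [-1.0, 0.7, -9.0]
finger_gap: 0.223
finger_force: 59.5
```

```bash
sed -i 's/S\[:,0\]-.03,0,9/S[:,0]-.09,0,9/; s/for a in(0,.03,.06,-.04)/for a in(0,.03,.06,-.03,-.06)/' h.py; python3 -c "
from h import *
step(-2.7,n=7,N=26,k=3,hold=2)"
```

```text
[(90, np.float64(0.3), -0.077, np.float64(52.7))]
[(95, np.float64(0.2), -0.077, np.float64(51.7))]
[(95, np.float64(0.2), -0.077, np.float64(49.6))]
[[20.5, 52.7], [20.55, 51.7], [20.6, 49.6]] y 0.04823333333333332 v -0.030999999999999823 th meas -2.68
cost 0.1 rows deg [ 0.4  0.4 -0.2 -0.2  0.1  0.1  0.1  0.   0. ] | th [-2.3 -1.9 -2.1 -2.3 -2.2 -2.1 -1.9 -1.9 -1.9 -1.8 -1.7 -1.5 -1.4 -1.3
 -1.2 -1.  -0.9 -0.8 -0.6 -0.5 -0.4 -0.3 -0.1 -0.  -0.  -0. ]
y [46. 44. 42. 39. 37. 35. 33. 31. 28. 26. 24. 21. 19. 16. 14. 12. 10.  7.
  6.  4.  2.  1.  0.  0. -0. -0.] v end -26.0 0.0
```

```bash
python3 -c "
from h import *
d=np.radians
for n in (6,8): mpc(.0482,-.031,d(-2.7),n=n,N=20,goal=.02,hold=2)"
```

```text
cost 0.0 rows deg [0.1 0.1 0.3 0.3 0.3 0.3 0.  0. ] | th [-2.6 -2.6 -2.3 -2.  -1.7 -1.4 -1.4 -1.4 -1.4 -1.3 -1.2 -1.2 -1.1 -1.
 -1.  -0.9 -0.9 -0.8 -0.8 -0.7]
y [46. 43. 40. 37. 35. 32. 30. 28. 26. 24. 23. 22. 21. 20. 20. 20. 20. 20.
 20. 20.] v end -30.0 0.0
cost 0.0 rows deg [ 0.4  0.4 -0.  -0.  -0.1 -0.1  0.2  0.2  0.   0. ] | th [-2.3 -1.9 -2.  -2.  -2.1 -2.2 -2.  -1.8 -1.8 -1.8 -1.6 -1.5 -1.3 -1.2
 -1.1 -1.  -0.9 -0.8 -0.7 -0.7]
y [46. 44. 42. 39. 37. 35. 34. 32. 30. 28. 26. 25. 23. 22. 21. 21. 20. 20.
 20. 20.] v end -22.0 0.0
```

drive_tool(plan=[[0.1, 0, 0, 0, 0, 0, -1], [0.1, 0, 0, 0, 0, 0, -1], [0.3, 0, 0, 0, 0, 0, -1], [0.3, 0, 0, 0, 0, 0, -1], [0.3, 0, 0, 0, 0, 0, -1], [0.2, 0, 0, 0, 0, 0, -1]])

```text
time_s: 21.15
eef_pos: [0.5115, -0.0012, 0.2282]
eef_rot: [-0.042, 0.999, 0.012, -0.001]
wrist_force: [0.4, 0.1, -9.3]
finger_gap: 0.227
finger_force: 59.4
```

```bash
python3 -c "
from h import *
step(-1.4,n=6,N=14,k=3,hold=2,goal=.02)"
```

```text
[(91, np.float64(0.2), -0.077, np.float64(41.2))]
[(91, np.float64(0.2), -0.077, np.float64(41.2))]
[(90, np.float64(0.3), -0.077, np.float64(41.1))]
[[21.15, 41.2], [21.2, 41.2], [21.25, 41.1]] y 0.04106666666666666 v -0.0010000000000000252 th meas -1.4
cost 0.3 rows deg [-0.9 -0.9 -0.  -0.   0.5  0.5  0.   0. ] | th [-2.3 -3.2 -3.2 -3.2 -2.7 -2.2 -2.2 -2.2 -1.6 -1.  -0.4 -0.5 -0.6 -0.7]
y [40. 40. 39. 38. 37. 35. 33. 30. 27. 25. 23. 22. 21. 20.] v end -24.0 -2.0
```

Pin is parked at +41 mm and fully visible. I'll carry the tray gently to the slab with this balancing tilt and centre the pin there, where the view is clear.

drive_tool(plan=[[-0.1, 0, 0, 0, -0.01, 0, -1], [-0.1, 0, 0, 0.01, -0.04, 0, -1], [-0.1, 0, 0, 0.01, -0.06, 0, -1], [0, 0, 0, 0.01, -0.08, 0, -1], [0, 0, 0, 0.02, -0.11, 0, -1], [0, 0, 0, 0.02, -0.13, 0, -1], [0, 0, 0, 0.03, -0.16, 0, -1], [0, 0, 0, 0.03, -0.18, 0, -1], [0, 0, 0, 0.03, -0.21, 0, -1], [0, 0, 0, 0.04, -0.23, 0, -1]])

```text
time_s: 22.13
eef_pos: [0.5106, -0.0136, 0.2279]
eef_rot: [-0.042, 0.999, 0.015, -0.001]
wrist_force: [-0.7, 0.1, -9.4]
finger_gap: 0.221
finger_force: 59.5
```

drive_tool(plan=[[0, 0, 0, 0.04, -0.25, 0, -1], [0, 0, 0, 0.04, -0.28, 0, -1], [0, 0, 0, 0.05, -0.3, 0, -1], [0, 0, 0, 0.05, -0.33, 0, -1], [0, 0, 0, 0.05, -0.35, 0, -1], [0, 0, 0, 0.06, -0.38, 0, -1], [0, 0, 0, 0.06, -0.4, 0, -1], [0, 0, 0, 0.07, -0.42, 0, -1], [0, 0, 0, 0.07, -0.45, 0, -1], [0, 0, 0, 0.07, -0.47, 0, -1]])

```text
time_s: 22.97
eef_pos: [0.508, -0.0505, 0.2268]
eef_rot: [-0.042, 0.999, 0.015, -0.001]
wrist_force: [0.6, -0.6, -9.0]
finger_gap: 0.225
finger_force: 59.5
```

drive_tool(plan=[[0, 0, 0, 0.08, -0.5, 0, -1], [0, 0, 0, 0.08, -0.52, 0, -1], [0, 0, 0, 0.08, -0.54, 0, -1], [0, 0, 0, 0.09, -0.57, 0, -1], [0, 0, 0, 0.09, -0.59, 0, -1], [0, 0, 0, 0.1, -0.62, 0, -1], [0, 0, 0, 0.1, -0.64, 0, -1], [0, 0, 0, 0.1, -0.67, 0, -1], [0.1, 0, 0, 0.11, -0.69, 0, -1], [0.1, 0, 0, 0.11, -0.71, 0, -1]])

```text
time_s: 23.8
eef_pos: [0.5038, -0.1119, 0.225]
eef_rot: [-0.042, 0.999, 0.013, -0.001]
wrist_force: [0.2, -0.1, -9.4]
finger_gap: 0.224
finger_force: 59.4
```

drive_tool(plan=[[0.1, 0, 0, 0.11, -0.71, 0, -1], [0, 0, 0, 0.11, -0.69, 0, -1], [0, 0, 0, 0.1, -0.67, 0, -1], [0, 0, 0, 0.1, -0.64, 0, -1], [0, 0, 0, 0.1, -0.62, 0, -1], [0, 0, 0, 0.09, -0.59, 0, -1], [0, 0, 0, 0.09, -0.57, 0, -1], [0, 0, 0, 0.08, -0.54, 0, -1], [0, 0, 0, 0.08, -0.52, 0, -1], [0, 0, 0, 0.08, -0.5, 0, -1]])

```text
time_s: 24.63
eef_pos: [0.4995, -0.1727, 0.2235]
eef_rot: [-0.042, 0.999, 0.012, -0.001]
wrist_force: [-0.4, 0.4, -9.1]
finger_gap: 0.221
finger_force: 59.4
```

drive_tool(plan=[[0, 0, 0, 0.07, -0.47, 0, -1], [0, 0, 0, 0.07, -0.45, 0, -1], [0, 0, 0, 0.07, -0.42, 0, -1], [0, 0, 0, 0.06, -0.4, 0, -1], [0, 0, 0, 0.06, -0.38, 0, -1], [0, 0, 0, 0.05, -0.35, 0, -1], [0, 0, 0, 0.05, -0.33, 0, -1], [0, 0, 0, 0.05, -0.3, 0, -1], [0, 0, 0, 0.04, -0.28, 0, -1], [0, 0, 0, 0.04, -0.25, 0, -1]])

```text
time_s: 25.47
eef_pos: [0.4971, -0.2091, 0.2227]
eef_rot: [-0.042, 0.999, 0.012, -0.001]
wrist_force: [0.3, 0.5, -9.4]
finger_gap: 0.222
finger_force: 59.4
```

drive_tool(plan=[[0, 0, 0, 0.04, -0.23, 0, -1], [0, 0, 0, 0.03, -0.21, 0, -1], [0, 0, 0, 0.03, -0.18, 0, -1], [0, 0, 0, 0.03, -0.16, 0, -1], [0, 0, 0, 0.02, -0.13, 0, -1], [0, 0, 0, 0.02, -0.11, 0, -1], [0, 0, 0, 0.01, -0.08, 0, -1], [0, 0, 0, 0.01, -0.06, 0, -1], [0, 0, 0, 0.01, -0.04, 0, -1], [0, 0, 0, 0, -0.01, 0, -1]])

```text
time_s: 26.3
eef_pos: [0.4961, -0.2211, 0.2224]
eef_rot: [-0.042, 0.999, 0.012, -0.001]
wrist_force: [-0.3, -0.5, -9.2]
finger_gap: 0.225
finger_force: 59.4
```

```bash
python3 -c "
from h import *
step(-1.4,n=6,N=20,k=3,hold=2,goal=.0)
look(1,('scene',))
s,T,o=tray(); M=np.c_[-T[:,0],T[:,1],-T[:,2]]
print('to go',M.T@(np.array([.496,-.222,.0853])-o))"
```

```text
[(80, np.float64(1.8), 0.077, np.float64(41.6))]
[(83, np.float64(1.7), 0.077, np.float64(41.6))]
[(80, np.float64(1.7), 0.077, np.float64(41.5))]
[[26.3, 41.6], [26.35, 41.6], [26.4, 41.5]] y 0.04146666666666664 v -0.0010000000000001425 th meas -1.4
cost 0.4 rows deg [-1.2 -1.2  0.6  0.6  0.4  0.4  0.   0. ] | th [-2.6 -3.9 -3.3 -2.8 -2.4 -2.  -2.  -2.  -1.8 -1.6 -1.4 -1.1 -0.8 -0.4
 -0.3 -0.1  0.   0.   0.   0. ]
y [41. 39. 38. 37. 35. 33. 30. 27. 24. 21. 18. 15. 11.  9.  6.  4.  2.  1.
  0.  0.] v end -30.0 0.0
26.45 scene (66, [265.9, 181.9], np.float64(0.3), 0.077, np.float64(42.6))
tilt mrad [-24.5  -0.1] o [ 0.4958 -0.2175  0.0804] F [ 0.8  0.  -9.4] tq [-0.21 -0.07 -0.03] 59
to go [ 0.00022028 -0.00438174 -0.0049898 ]
```

The tray is above the slab with the pin still parked. Now I'll roll it to the centre.

drive_tool(plan=[[-1.2, 0, 0, 0, 0, 0, -1], [-1.2, 0, 0, 0, 0, 0, -1], [0.5, 0, 0, 0, 0, 0, -1], [0.5, 0, 0, 0, 0, 0, -1], [0.4, 0, 0, 0, 0, 0, -1], [0.4, 0, 0, 0, 0, 0, -1]])

```text
time_s: 27.0
eef_pos: [0.4961, -0.221, 0.2223]
eef_rot: [-0.042, 0.999, 0.017, -0.001]
wrist_force: [-0.2, -0.5, -9.8]
finger_gap: 0.22
finger_force: 59.5
```

```bash
python3 -c "
from h import *
step(-2.0,n=6,N=18,k=3,hold=2,goal=.0)"
```

```text
[(81, np.float64(1.9), 0.077, np.float64(32.5))]
[(80, np.float64(1.9), 0.077, np.float64(31.1))]
[(79, np.float64(1.8), 0.077, np.float64(29.5))]
[[27.0, 32.5], [27.05, 31.1], [27.1, 29.5]] y 0.02803333333333334 v -0.029999999999999666 th meas -2.0
cost 0.0 rows deg [0.1 0.1 0.2 0.2 0.3 0.3 0.  0. ] | th [-1.9 -1.8 -1.6 -1.3 -1.  -0.8 -0.8 -0.8 -0.6 -0.5 -0.3 -0.2 -0.2 -0.1
 -0.1 -0.  -0.  -0. ]
y [26. 23. 20. 18. 15. 12. 10.  8.  6.  4.  2.  1.  1.  0.  0.  0.  0.  0.] v end -30.0 0.0
```

drive_tool(plan=[[0.1, 0, 0, 0, 0, 0, -1], [0.1, 0, 0, 0, 0, 0, -1], [0.2, 0, 0, 0, 0, 0, -1], [0.2, 0, 0, 0, 0, 0, -1], [0.3, 0, 0, 0, 0, 0, -1], [0.3, 0, 0, 0, 0, 0, -1]])

```text
time_s: 27.65
eef_pos: [0.4961, -0.221, 0.2224]
eef_rot: [-0.042, 0.999, 0.007, -0.0]
wrist_force: [-0.1, 0.2, -9.5]
finger_gap: 0.225
finger_force: 59.4
```

```bash
python3 -c "
from h import *
step(-0.8,n=6,N=12,k=3,hold=2,goal=.0)"
```

```text
[(86, np.float64(1.8), 0.077, np.float64(13.3)), (87, np.float64(0.3), -0.077, np.float64(12.4))]
[(83, np.float64(1.7), 0.077, np.float64(11.6)), (90, np.float64(0.2), -0.077, np.float64(11.3))]
[(82, np.float64(1.9), 0.077, np.float64(10.3)), (93, np.float64(0.1), -0.077, np.float64(10.0))]
[[27.65, 12.85], [27.7, 11.45], [27.75, 10.15]] y 0.008783333333333348 v -0.026999999999999674 th meas -0.8
cost 0.0 rows deg [0.1 0.1 0.1 0.1 0.1 0.1 0.  0. ] | th [-0.7 -0.6 -0.5 -0.4 -0.3 -0.2 -0.2 -0.2 -0.2 -0.1 -0.  -0. ]
y [ 7.  5.  3.  2.  1.  1.  0.  0. -0. -0. -0. -0.] v end -6.0 0.0
```

Now level the tray gently and check.

drive_tool(plan=[[0.1, 0, 0, 0, 0, 0, -1], [0.1, 0, 0, 0, 0, 0, -1], [0.1, 0, 0, 0, 0, 0, -1], [0.1, 0, 0, 0, 0, 0, -1], [0.1, 0, 0, 0, 0, 0, -1], [0.1, 0, 0, 0, 0, 0, -1], [0.1, 0, 0, 0, 0, 0, -1], [0.1, 0, 0, 0, 0, 0, -1]])

```text
time_s: 28.47
eef_pos: [0.4961, -0.221, 0.2223]
eef_rot: [-0.042, 0.999, -0.0, -0.0]
wrist_force: [0.4, -1.5, -9.7]
finger_gap: 0.225
finger_force: 59.4
```

```bash
python3 -c "
from h import *
look(3,('top',))
s,T,o=tray();print(np.array([.496,-.222])-o[:2])"
```

```text
28.47 top (80, [400.3, 215.1], np.float64(1.7), 0.077, np.float64(5.9)) (90, [408.0, 276.0], np.float64(0.1), -0.077, np.float64(5.9))
28.52 top (80, [400.3, 215.1], np.float64(1.7), 0.077, np.float64(5.9)) (90, [408.0, 276.0], np.float64(0.1), -0.077, np.float64(5.8))
28.57 top (80, [400.3, 215.1], np.float64(1.7), 0.077, np.float64(5.9)) (90, [408.0, 276.0], np.float64(0.1), -0.077, np.float64(5.8))
tilt mrad [ 0.1 -0. ] o [ 0.4961 -0.221   0.0804] F [-0.5  0.5 -8.7] tq [-0.   -0.02  0.04] 59
[-0.00010857 -0.00099163]
```

The pin is at rest at +6 mm and the tray is level over the slab. I'll hold for 7 s.

drive_tool(plan=[[0, 0, 0, 0, 0, 0, -1], [0, 0, 0, 0, 0, 0, -1], [0, 0, 0, 0, 0, 0, -1], [0, 0, 0, 0, 0, 0, -1], [0, 0, 0, 0, 0, 0, -1], [0, 0, 0, 0, 0, 0, -1], [0, 0, 0, 0, 0, 0, -1], [0, 0, 0, 0, 0, 0, -1], [0, 0, 0, 0, 0, 0, -1], [0, 0, 0, 0, 0, 0, -1]])

```text
time_s: 29.45
eef_pos: [0.4961, -0.221, 0.2224]
eef_rot: [-0.042, 0.999, 0.0, 0.0]
wrist_force: [0.4, 0.2, -9.1]
finger_gap: 0.223
finger_force: 59.4
```

drive_tool(plan=[[0, 0, 0, 0, 0, 0, -1], [0, 0, 0, 0, 0, 0, -1], [0, 0, 0, 0, 0, 0, -1], [0, 0, 0, 0, 0, 0, -1], [0, 0, 0, 0, 0, 0, -1], [0, 0, 0, 0, 0, 0, -1], [0, 0, 0, 0, 0, 0, -1], [0, 0, 0, 0, 0, 0, -1], [0, 0, 0, 0, 0, 0, -1], [0, 0, 0, 0, 0, 0, -1]])

```text
time_s: 30.28
eef_pos: [0.4961, -0.221, 0.2224]
eef_rot: [-0.042, 0.999, 0.0, -0.0]
wrist_force: [0.3, 0.7, -10.0]
finger_gap: 0.225
finger_force: 59.4
```

drive_tool(plan=[[0, 0, 0, 0, 0, 0, -1], [0, 0, 0, 0, 0, 0, -1], [0, 0, 0, 0, 0, 0, -1], [0, 0, 0, 0, 0, 0, -1], [0, 0, 0, 0, 0, 0, -1], [0, 0, 0, 0, 0, 0, -1], [0, 0, 0, 0, 0, 0, -1], [0, 0, 0, 0, 0, 0, -1], [0, 0, 0, 0, 0, 0, -1], [0, 0, 0, 0, 0, 0, -1]])

```text
time_s: 31.12
eef_pos: [0.4961, -0.2211, 0.2224]
eef_rot: [-0.042, 0.999, -0.0, 0.0]
wrist_force: [-1.2, 0.2, -9.3]
finger_gap: 0.227
finger_force: 59.4
```

drive_tool(plan=[[0, 0, 0, 0, 0, 0, -1], [0, 0, 0, 0, 0, 0, -1], [0, 0, 0, 0, 0, 0, -1], [0, 0, 0, 0, 0, 0, -1], [0, 0, 0, 0, 0, 0, -1], [0, 0, 0, 0, 0, 0, -1], [0, 0, 0, 0, 0, 0, -1], [0, 0, 0, 0, 0, 0, -1], [0, 0, 0, 0, 0, 0, -1], [0, 0, 0, 0, 0, 0, -1]])

```text
time_s: 31.95
eef_pos: [0.4961, -0.221, 0.2223]
eef_rot: [-0.042, 0.999, 0.0, -0.0]
wrist_force: [0.1, 0.2, -9.6]
finger_gap: 0.228
finger_force: 59.4
```

```bash
python3 -c "
from h import *
look(1)"
```

```text
31.95 top (80, [400.4, 215.1], np.float64(1.7), 0.077, np.float64(5.7)) (90, [408.0, 276.0], np.float64(0.1), -0.077, np.float64(5.8))
32.0 scene (52, [254.3, 180.3], np.float64(0.6), 0.077, np.float64(8.6))
tilt mrad [0. 0.] o [ 0.4961 -0.2211  0.0804] F [ 0.4  0.3 -9.1] tq [ 0.02  0.01 -0.04] 59
```

drive_tool(plan=[[0, 0, 0, 0, 0, 0, -1], [0, 0, 0, 0, 0, 0, -1], [0, 0, 0, 0, 0, 0, -1], [0, 0, 0, 0, 0, 0, -1], [0, 0, 0, 0, 0, 0, -1], [0, 0, 0, 0, 0, 0, -1], [0, 0, 0, 0, 0, 0, -1], [0, 0, 0, 0, 0, 0, -1], [0, 0, 0, 0, 0, 0, -1], [0, 0, 0, 0, 0, 0, -1]])

```text
time_s: 32.88
eef_pos: [0.4961, -0.221, 0.2224]
eef_rot: [-0.042, 0.999, -0.0, -0.0]
wrist_force: [-0.3, -0.5, -9.8]
finger_gap: 0.225
finger_force: 59.4
```

drive_tool(plan=[[0, 0, 0, 0, 0, 0, -1], [0, 0, 0, 0, 0, 0, -1], [0, 0, 0, 0, 0, 0, -1], [0, 0, 0, 0, 0, 0, -1], [0, 0, 0, 0, 0, 0, -1], [0, 0, 0, 0, 0, 0, -1], [0, 0, 0, 0, 0, 0, -1], [0, 0, 0, 0, 0, 0, -1], [0, 0, 0, 0, 0, 0, -1], [0, 0, 0, 0, 0, 0, -1]])

```text
time_s: 33.72
eef_pos: [0.4961, -0.221, 0.2224]
eef_rot: [-0.042, 0.999, -0.0, -0.0]
wrist_force: [-0.1, -0.5, -8.7]
finger_gap: 0.223
finger_force: 59.4
```

drive_tool(plan=[[0, 0, 0, 0, 0, 0, -1], [0, 0, 0, 0, 0, 0, -1], [0, 0, 0, 0, 0, 0, -1], [0, 0, 0, 0, 0, 0, -1], [0, 0, 0, 0, 0, 0, -1], [0, 0, 0, 0, 0, 0, -1], [0, 0, 0, 0, 0, 0, -1], [0, 0, 0, 0, 0, 0, -1], [0, 0, 0, 0, 0, 0, -1], [0, 0, 0, 0, 0, 0, -1]])

```text
time_s: 34.55
eef_pos: [0.4961, -0.221, 0.2224]
eef_rot: [-0.042, 0.999, -0.0, 0.0]
wrist_force: [0.4, -0.6, -9.2]
finger_gap: 0.225
finger_force: 59.4
```

```bash
python3 -c "
from h import *
f=viewer.grab_frame('scene'); cv2.imwrite('pics/end.png',f[:,:,::-1]); look(1)"
```

```text
34.6 top (79, [400.3, 215.1], np.float64(1.7), 0.077, np.float64(6.1)) (90, [408.0, 276.0], np.float64(0.1), -0.077, np.float64(5.9))
34.65 scene (53, [254.4, 180.3], np.float64(0.6), 0.077, np.float64(8.8))
tilt mrad [-0. -0.] o [ 0.4961 -0.221   0.0803] F [-0.1 -0.  -8.6] tq [ 0.   -0.05  0.03] 59
```

View pics/end.png

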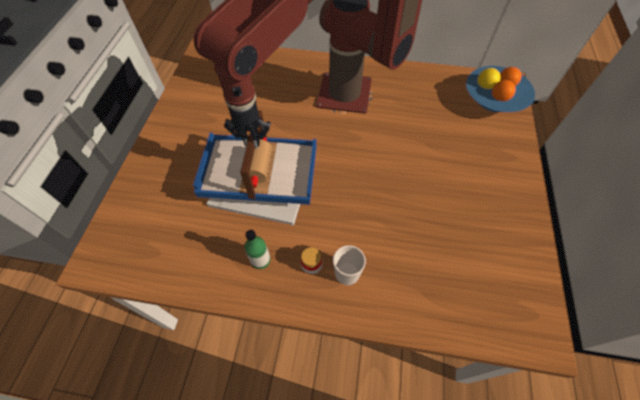

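The tray is held above the slab at about (257,170) with the pin on the cork. The oil bottle (257,250), jam (312,260) and crock (349,264) have not moved. Handing in.

```bash
python3 -c "
from h import *
print(robot.finish_job())"
```

```text
the job is handed in; nothing more can be done
None
```

I handed the job in at about 35 s with the gripper holding the tray level over the slab, about 60 mm above the marble, and the pin at rest about 6 mm from the middle of the cork strip; mid-carry the pin overshot to about +57 mm before I tilted it back (the +128 mm limit was not reached), and the hand-in returned no verdict.

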